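# Tip used sample tubes out of the tilting tray into the discard bin

## Task

Discard the three used sample tubes: slide the orange bin squarely up against the front edge of the tipping stand, centred under the tray's outlet, then push the lever to tip the yellow tray to the 30-degree red mark and leave it there. Press the red-padded pedal fully down to its stop so that the blue gate lifts and all three tubes roll into the bin, let the pedal come up again, and push the tray back to its level stop. Leave the bin where it stands and the other things on the bench alone.

Things in the scene. Friction and masses are not known exactly. Their poses are not given: they have to be found in the camera images.
- stand: Grey tipping stand fixed to the bench. Origin: its centre on the bench top, z up; 'stand x, y, z' elsewhere are mm in this frame. The outlet side (front) faces its -y, the pedal is on its +y side, the lever on its +x side. Base plate 190 (x) by 170 (y, from -80 to +90), 20 high. Two cheeks, 12 thick, 50 wide, 180 high, stand at x = +-75.
- front_edge (a point): Middle of the top of the base plate's front edge, at stand (0, -80, 20). The bin is pushed against the upright face under it. Axes as the stand's.
- axle (a point): Middle of the tray's axle, which runs along stand x, at stand (0, 0, 165). The yellow tray on it is 122 mm (x) by 135 mm (y), walls 35 mm high, open at -y, where a blue curved gate hung on the same axle shuts it at any angle from 0 to 0.6. When level its floor is about 15 mm below the axle and falls 4 degrees away from the outlet, so that the tubes lie at the back. Axes as the stand's.
- red_mark (a point): Red mark for 30 degrees on the white disc (110 mm across, centred on the axle) beside the lever; a black mark straight above the axle is for level. The lever is the pointer and covers the mark it points to. Axes as the stand's.
- tray (a joint): Tray angle (rad) about the axle: 0 = level, against its stop; grows as the outlet goes down and the lever leans to stand -y; 0.524 = 30 degrees, the red mark; limit 0.9. Stiff hinge: 0.4 N m of friction, about 4 N at the lever's grip; the tray stays at whatever angle it is left.
- lever_tip (a point): Top end of the tipping lever: a round bar at stand x = +107, standing straight up from the axle when the tray is level, its top 140 mm from the axle (305 mm above the bench). The top 60 mm is a black grip 22 mm in diameter, below it the bar is 14 mm. Push it sideways along stand y. Axes turn with the tray.
- outlet (a point): Middle of the tray floor's edge at the outlet, about 68 mm from the axle (at 30 degrees: 122 mm above the bench). Under it a fixed aluminium chute, 130 mm wide, slopes down to stand y = -112, z = 79, above the rim of the docked bin. Axes turn with the tray.
- pedal (a joint): Angle of the spring pedal (rad): 0 = up (rest), 0.30 = fully down on its stop; it springs back when released. It swings the blue gate up and clear of the outlet, fully open only near the stop; the gate shuts as the pedal comes up. Takes 4 N to start and about 8 N at the stop, pressed on the pad. The tubes need about 1 s to roll out.
- pedal_pad (a point): Middle of the pedal's red pad (80 mm along stand x, 55 mm along y), on its upper surface. The pedal is hinged along stand x at stand y = +105, z = 30 and reaches out to +y, sloping up by 0.3 rad at rest and flat when down. This point is at stand (0, 179, 61) at rest, (0, 185, 38) at the stop.
- bin: Loose open orange discard bin, 190 mm (x) by 150 mm (y) by 70 mm high, walls and floor 5 mm, about 0.5 kg. Origin: centre of its underside. Starts 50 to 115 mm short of the stand on its -y side, askew by up to 0.25 rad and up to 40 mm off centre. Pushed home its origin is at stand (0, -155, 0), its axes parallel to the stand's.
- tube1: Used capped sample tube (empty, white, red cap at its +x end), a cylinder 30 mm in diameter and 105 mm long along its x, about 45 g. Origin: its centre. Lies across the tray, along the axle, and rolls.
- tube2: Used capped sample tube (empty, white, red cap at its +x end), a cylinder 30 mm in diameter and 105 mm long along its x, about 45 g. Origin: its centre. Lies across the tray, along the axle, and rolls.
- tube3: Used capped sample tube (empty, white, red cap at its +x end), a cylinder 30 mm in diameter and 105 mm long along its x, about 45 g. Origin: its centre. Lies across the tray, along the axle, and rolls.
- reagent: White bottle with red cap, 66 mm diameter, 150 mm tall, standing on the bench; to be left alone. Origin: centre of its underside.
- jar: Amber jar with yellow cap, 68 mm diameter, 95 mm tall; to be left alone. Origin: centre of its underside.
- rack: Yellow tube rack, 90 by 150 mm, 56 mm high; to be left alone. Origin: centre of its underside.
There are look-alikes about, which are no part of the job. What is shaped like the tube1 but green is not meant.

How it is judged:
On the way, in this order (a step that is already met when the one before it is completed fails the run):
1. the bin stands against the stand's front edge, square and centred under the outlet (x of bin in the frame of stand between -0.03 and 0.03 m and y of bin in the frame of stand between -0.17 and -0.145 m and angle between the x axis of bin and the x axis of stand, either way round below 0.15 rad and height (world z) of bin below 0.006 m), for 0.2 s.
2. the tray rests tipped at 30 degrees (26 to 34), the pedal up, the tubes still in it (value of joint tray between 0.45 and 0.6 rad and value of joint pedal below 0.03 rad and velocity of joint tray between -0.05 and 0.05 rad/s and z of each of tube1, tube2, tube3 in the frame of stand above 0.11 m and y of each of tube1, tube2, tube3 in the frame of stand above -0.09 m), for 0.5 s.
3. the pedal is down on its stop while the tray is at 30 degrees and the bin in place (all of step 1 and value of joint pedal above 0.27 rad and value of joint tray between 0.45 and 0.6 rad), for 0.1 s.
4. the pedal is up again and all three tubes lie in the bin, the tray still at 30 degrees (value of joint pedal below 0.04 rad and value of joint tray between 0.45 and 0.6 rad and x of tube1 in the frame of bin between -0.09 and 0.09 m and y of tube1 in the frame of bin between -0.07 and 0.07 m and z of tube1 in the frame of bin between 0 and 0.068 m and x of tube2 in the frame of bin between -0.09 and 0.09 m and y of tube2 in the frame of bin between -0.07 and 0.07 m and z of tube2 in the frame of bin between 0 and 0.068 m and x of tube3 in the frame of bin between -0.09 and 0.09 m and y of tube3 in the frame of bin between -0.07 and 0.07 m and z of tube3 in the frame of bin between 0 and 0.068 m), for 0.2 s.
At the end, for the whole second after the job is handed in: All three tubes lie at rest inside the bin, below its rim; the bin stands flat against the stand's front edge (gap under 15 mm, within 30 mm of centre, square to 0.15 rad); the tray is back level (within 0.06 rad) and the pedal is up (under 0.04 rad) (all of step 1 and value of joint tray between -0.06 and 0.06 rad and value of joint pedal below 0.04 rad and x of tube1 in the frame of bin between -0.09 and 0.09 m and y of tube1 in the frame of bin between -0.07 and 0.07 m and z of tube1 in the frame of bin between 0 and 0.068 m and x of tube2 in the frame of bin between -0.09 and 0.09 m and y of tube2 in the frame of bin between -0.07 and 0.07 m and z of tube2 in the frame of bin between 0 and 0.068 m and x of tube3 in the frame of bin between -0.09 and 0.09 m and y of tube3 in the frame of bin between -0.07 and 0.07 m and z of tube3 in the frame of bin between 0 and 0.068 m and linear speed of each of tube1, tube2, tube3, bin below 0.03 m/s); the robot touches nothing.
It fails at once if the reagent is pushed more than 30 mm or knocked over (distance of reagent from where it was at the start of the episode above 0.03 m or angle between reagent's own z axis and vertical above 0.4 rad).
It fails at once if the jar is pushed more than 30 mm or knocked over (distance of jar from where it was at the start of the episode above 0.03 m or angle between jar's own z axis and vertical above 0.4 rad).
It fails at once if the rack is pushed more than 30 mm or knocked over (distance of rack from where it was at the start of the episode above 0.03 m or angle between rack's own z axis and vertical above 0.4 rad).
It also fails if it takes over 72 s, if anything falls off the work surface, if the arm or the gripper's body presses on something with over 40 N, if the wrist force passes 120 N, or if a joint passes its speed limit or range.

## Robot

A 6-joint arm with a two-finger parallel gripper is mounted at the origin on the work surface. World frame = base frame: x ahead of the robot, y to its left, z up, the work surface at z = 0. Lengths are in m, angles in rad, forces in N, time in s.
With the tool pointing down it reaches from about 0.375 to 0.9 m from the base axis. Payload 3.1 kg.
Tool frame: the origin (TCP) lies at the very end of the fingers, on their centre line; the grasp point (between the pads) lies 19 mm behind it; z points along the fingers, y is the line along which they close (so a half turn about z gives the same grasp; the last joint's range is limited). The gripper opens to 85 mm and grips with 20 to 120 N. Pads are 22 mm wide; open, the fingers measure 114 mm over their backs; the gripper's body (76 mm by 85 mm) begins 54 mm behind the grasp point. The pads swing forward as they close: fully open they stand 13 mm farther back than shut.
Start: joints at [1.034, 0.527, 1.433, -0, 1.181, -0.178], TCP at [0.219, 0.585, 0.231] pointing down, gripper open.
Joint ranges: [-3.08, 3.08], [-0.75, 2.2], [0.22, 2.44], [-1.43, 4.57], [0, 2.65], [-2.85, 2.85]. Speed limits (rad/s): [2.79, 2.79, 3.14, 3.14, 3.14, 3.14].

## Interface

Orientations are given as a unit quaternion [x, y, z, w].
In Python, from station import manip, vision gives the robot as it stands.
- The arm moves only by the tool drive_tool, never from a script. Its argument "deltas" is a list that holds one entry, the list of rows, each a list of 4 numbers: the shift along the tool's x, y, z in mm, then the turn about the tool's z in rad. A call has 1 to 5 rows; each row is the pose to reach, as a shift and turn from the pose commanded when the call began, along the tool's axes at that moment; what a row does not reach only later rows make up. A row lasts 1/12 s, in which the tool goes at most 41.7 mm and 7.16 degrees, less where a joint would pass 70% of its speed; a pose out of reach is approached as far as the arm can. A call with a gripper value outside its range is refused whole. "jaw" is the finger opening in mm, from 0 to 85.4, set as the call begins (left out, the last holds). The fingers move at their own pace and stop on an object; "force" is the grip in N (left out, the last holds). Time passes only in rows, so rows that repeat a pose let the fingers close. It gives the time, the measured TCP pose, the force, the opening and the grip force at its end, in the units of the state.
- manip.sense(): the state, without advancing time (a new reading comes with each control period).
- vision.snapshot(name): name is "side" or "top"; returns the picture (384x512x3 uint8, red, green, blue); there is no depth.
- vision.camera_model(name): a dict with "camera_matrix" (3x3 intrinsics, pixels), "rvec" (rotation vector, rad) and "tvec" (3), from world to camera coordinates, as OpenCV has them. Camera axes: x right, y down, z forward; pixel columns grow to the right and rows downward; lengths in m; the calibration is good to about 2 mm. A picture is of the moment at which its call begins. camera_model takes no time and is no camera call.
- manip.sign_off(): hands the job in; it is judged then, once.
The state is a dict: "t": time; "q": joint angles; "qd": joint speeds; "tau": joint torques, N m; "tcp_pos": TCP position; "tool_rot": TCP orientation; "force": force on the tool from outside, world axes, zero at the start; "ft_torque": the same for the moment, N m; "finger_gap": opening from 0.0 (shut) to 1.0 (fully open); "gripper_force": force on a finger pad.
Only numpy, scipy, OpenCV 4.12 (cv2) and the standard library are available. Lean on these libraries where they do the work, as an engineer would, in place of code of your own. Each camera call takes 0.05 s, during which the arm holds its last target. There are 200 camera calls.

## Working session

There is one attempt and no reset: what is moved stays moved. The work goes in short steps, Python scripts to look and compute and a tool call to move; the robot and the scene stay as the last step left them, time stands still between calls to the robot, and variables do not carry over. Pictures are saved under pics/ and viewed, at most 10 in all, crops included, and the job is handed in when it is done.

Besides the shell and the picture viewer there is one more tool, called after "Request:" by a JSON object that holds its "method" and its "body". drive_tool: Moves the arm, as the interface text tells. Its arguments: {"type":"object","properties":{"deltas":{"type":"array"},"jaw":{"type":"number"},"force":{"type":"number"}},"required":["deltas"]}

```bash
mkdir -p pics; ls; python3 - <<'E'
from station import manip, vision
import cv2
s=manip.sense();print(s)
for n in("side","top"):
    im=vision.snapshot(n);cv2.imwrite(f"pics/{n}0.png",im[:,:,::-1])
    print(n,vision.camera_model(n))
E
```

```text
pics
{'t': 0.0, 'q': array([ 1.03448573e+00,  5.28460149e-01,  1.43390090e+00,  1.14611701e-05,
        1.18136568e+00, -1.78505529e-01]), 'qd': array([-0.00024184, -0.00047827, -0.00049509,  0.00027926,  0.00025149,
       -0.00051768]), 'tau': array([ 1.09603359e-03, -4.42347872e+01, -1.78032732e+01, -2.27051078e-04,
        8.57745472e-03,  2.14810569e-05]), 'tcp_pos': array([0.21849379, 0.58481216, 0.23033774]), 'tool_rot': array([ 1.77951777e-01,  9.84038631e-01, -9.97754556e-04, -3.78264664e-04]), 'force': array([ 0.05469744, -0.56986212,  0.74169396]), 'ft_torque': array([ 0.00244236, -0.00102465, -0.03238109]), 'gripper_force': 0.0, 'finger_gap': 0.9955693603667483}
side {'camera_matrix': array([[495.26614539,   0.        , 269.20174074],
       [  0.        , 495.26614539, 202.06600115],
       [  0.        ,   0.        ,   1.        ]]), 'rvec': array([ 2.18235485, -0.54565112,  0.25992956]), 'tvec': array([-0.49293503,  0.38358501,  0.97970441])}
top {'camera_matrix': array([[405.37324541,   0.        , 252.22787574],
       [  0.        , 405.37324541, 196.03893147],
       [  0.        ,   0.        ,   1.        ]]), 'rvec': array([ 2.16986946, -2.16756453,  0.12138933]), 'tvec': array([0.10675146, 0.61255901, 1.20718634])}
```

View pics/side0.png

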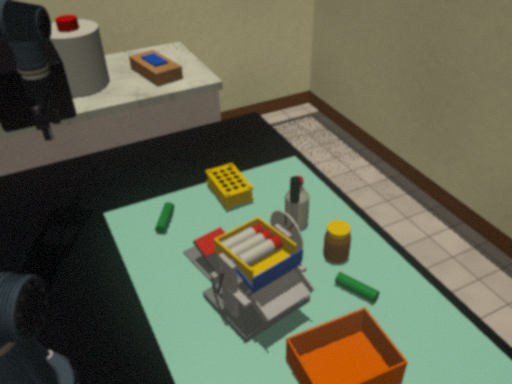

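View pics/top0.png

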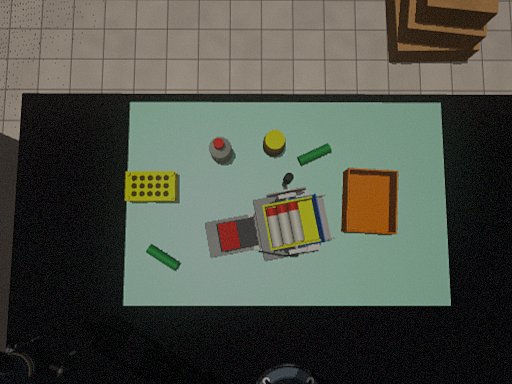

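The side view shows the stand in the middle (base corner around 240,335), with the bin at lower right (345,350). In the top view the stand centre is near (285,228), with the pedal pad at (230,235), lever tip at (288,178) and bin centre at (370,202). Stand +x points up in the image, roughly world +x.

```bash
python3 - <<'E'
import cv2
a=cv2.imread("pics/top0.png")[150:270,200:410]
cv2.imwrite("pics/c1.png",cv2.resize(a,(798,456),interpolation=cv2.INTER_CUBIC))
a=cv2.imread("pics/side0.png")[160:384,180:420]
cv2.imwrite("pics/c2.png",cv2.resize(a,(640,597),interpolation=cv2.INTER_CUBIC))
E
```

```text
(no output)
```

View pics/c1.png

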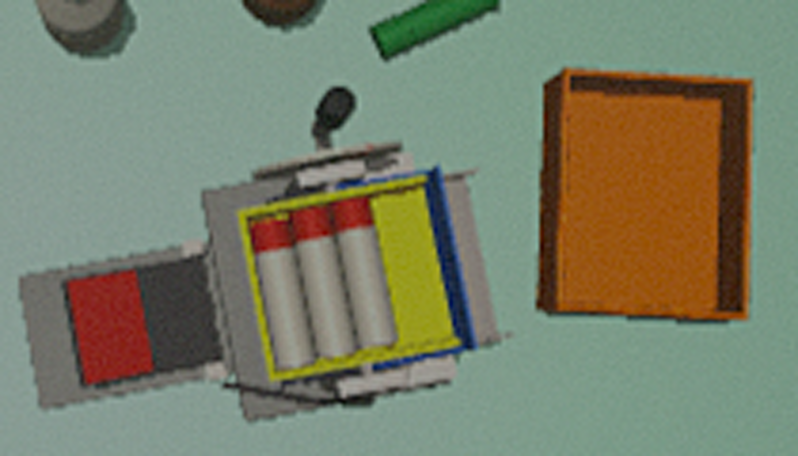

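View pics/c2.png

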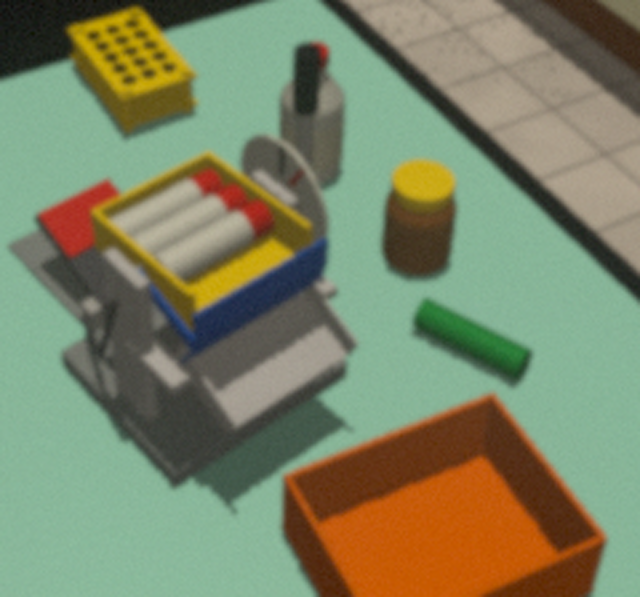

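In the top crop the pad corners are (67,281), (136,270), (153,373) and (85,384), the base back corners (203,190) and (248,418), and the lever tip ~(340,98). The bin rim corners are (567,69), (752,80), (748,320) and (556,315). The side crop gives the lever tip at (308,48) and the front base corner at (178,485).

```bash
cat > h.py <<'E'
import numpy as np, cv2
from station import manip, vision
from scipy.optimize import least_squares
def proj(n,P):
    m=vision.camera_model(n)
    return cv2.projectPoints(np.array(P,float).reshape(-1,1,3),m["rvec"],m["tvec"],m["camera_matrix"],None)[0][:,0]
def T(p,P):
    c,s=np.cos(p[2]),np.sin(p[2]);P=np.array(P,float)
    return np.c_[p[0]+c*P[:,0]-s*P[:,1],p[1]+s*P[:,0]+c*P[:,1],P[:,2]]
def fit(obs,p0):
    f=lambda p:np.concatenate([(proj(n,T(p,[P]))-np.array(uv)).ravel() for n,P,uv in obs])
    r=least_squares(f,p0,loss="soft_l1");return r.x,f(r.x).reshape(-1,2)
t=lambda x,y:(200+x/3.8,150+y/3.8)
s=lambda x,y:(180+x/2.667,160+y/2.667)
E
python3 - <<'E'
from h import *
np.set_printoptions(precision=3,suppress=True)
c=.0275
def pad(x,d): # along pedal
    return (x,.179+d*np.cos(.3),.061+d*np.sin(.3))
st=[("top",(.095,.09,.02),t(203,190)),("top",(-.095,.09,.02),t(248,418)),
("top",pad(.04,c),t(67,281)),("top",pad(.04,-c),t(136,270)),("top",pad(-.04,-c),t(153,373)),("top",pad(-.04,c),t(85,384)),
("top",(.107,0,.305),t(340,98)),("side",(.107,0,.305),s(308,46)),("side",(-.095,-.08,0),s(178,485)),
("side",pad(-.04,c),s(65,256)),("side",pad(.04,c),s(38,217))][:10]
p,r=fit(st,[.45,0,.2]);print(p);print(r)
b=[("top",(.095,.075,.07),t(567,69)),("top",(.095,-.075,.07),t(752,80)),("top",(-.095,-.075,.07),t(748,320)),("top",(-.095,.075,.07),t(556,315)),
("top",(.095,.075,0),t(545,82)),("top",(-.095,.075,0),t(538,310)),
("side",(.095,.075,.07),s(492,398)),("side",(-.095,.075,.07),s(286,478)),("side",(.095,-.075,.07),s(604,540))]
q,r=fit(b,[.45,-.25,0]);print(q);print(r)
R=np.array([[np.cos(p[2]),np.sin(p[2])],[-np.sin(p[2]),np.cos(p[2])]])
print("bin in stand",R@(q[:2]-p[:2]),q[2]-p[2])
for n in("side","top"):
    m=vision.camera_model(n);print(n,-cv2.Rodrigues(m["rvec"])[0].T@m["tvec"])
E
```

```text
[ 0.527 -0.001  0.2  ]
[[ -0.75   -0.364]
 [ -0.18    0.653]
 [  0.477  -0.013]
 [  0.023  -0.4  ]
 [  0.784  -1.058]
 [  0.928  -0.257]
 [ -0.269  -0.083]
 [ -0.076  -0.075]
 [ -0.117   0.788]
 [-10.642 -16.26 ]]
[ 0.594 -0.251 -0.06 ]
[[-0.054 -0.103]
 [ 1.349  0.046]
 [ 0.989  0.594]
 [ 0.575 -1.199]
 [ 0.365  0.358]
 [-0.02   0.551]
 [-0.146 -2.373]
 [-2.478 -1.57 ]
 [ 0.809 -0.281]]
bin in stand [ 0.015 -0.258] -0.2603202615400254
side [ 0.188 -0.704  0.905]
top [0.48  0.113 1.265]
```

```bash
cat >> h.py <<'E'
ST=np.array([.527,-.001,.2])
def d(*targets, rel=None):
    """targets (x,y,z,theta) world -> tool deltas from measured pose; rel: start pose instead"""
    s=manip.sense();q=s["tool_rot"];th=2*np.arctan2(q[1],q[0])%(2*np.pi);p=s["tcp_pos"]
    print("t",round(s["t"],2),"tcp",np.round(p*1000,1),"th",round(th,4),"F",np.round(s["force"],1),"q6",round(s["q"][5],2),"gap",round(s["finger_gap"],2))
    for X in targets:
        v=np.array(X[:3])-p;c,sn=np.cos(th),np.sin(th)
        print([round(float(a)*1000,1) for a in(c*v[0]+sn*v[1],sn*v[0]-c*v[1],-v[2])],round(-(X[3]-th),3))
        p,th=np.array(X[:3]),X[3]
def S(x,y,z,th): # stand mm -> world target
    w=T(ST,[(x/1000,y/1000,z/1000)])[0];return (*w,th)
E
python3 - <<'E'
from h import *
B=[.594,-.251,-.06]
w=T(B,[(0,-.0725,.035)])[0];th=np.pi-.06
d((.219,.585,.38,th),(w[0]-.1,w[1]+.2,.36,th),(w[0],w[1],.36,th),(w[0],w[1],.12,th),(w[0],w[1],.035,th))
print(w)
E
```

```text
t 0.1 tcp [218.5 584.9 230.4] th 2.7838 F [ 0.2 -0.6 -0.2] q6 -0.18 gap 1.0
[-0.4, 0.3, -149.6] -0.298
[-312.6, -690.9, 20.0] -0.0
[-111.8, -193.6, -0.0] -0.0
[0.0, 0.0, 240.0] -0.0
[0.0, 0.0, 85.0] -0.0
[ 0.58965261 -0.32336954  0.035     ]
```

Request:
{"method": "drive_tool", "body": {"deltas": [[[0, 0, -40, -0.1], [0, 0, -80, -0.2], [0, 0, -120, -0.298], [0, 0, -150, -0.298], [0, 0, -150, -0.298]]], "jaw": 60}}

```text
t: 0.52
tcp_pos: [0.2204, 0.5882, 0.3894]
tool_rot: [0.03, 1.0, 0.007, 0.004]
force: [-0.8, 0.8, 0.9]
finger_gap: 0.706
gripper_force: 0.0
```

Request:
{"method": "drive_tool", "body": {"deltas": [[[-16, -36, 0, 0], [-32, -72, 0, 0], [-48, -108, 0, 0], [-64, -144, 0, 0], [-80, -180, 0, 0]]]}}

```text
t: 0.93
tcp_pos: [0.2876, 0.399, 0.3803]
tool_rot: [0.03, 1.0, -0.001, -0.001]
force: [-0.2, 0.0, 0.3]
finger_gap: 0.704
gripper_force: 0.0
```

Request:
{"method": "drive_tool", "body": {"deltas": [[[-16, -36, 0, 0], [-32, -72, 0, 0], [-48, -108, 0, 0], [-64, -144, 0, 0], [-80, -180, 0, 0]]]}}

```text
t: 1.35
tcp_pos: [0.3567, 0.2146, 0.3806]
tool_rot: [0.03, 1.0, -0.0, -0.0]
force: [1.0, -0.7, 0.3]
finger_gap: 0.704
gripper_force: 0.0
```

Request:
{"method": "drive_tool", "body": {"deltas": [[[-16, -36, 0, 0], [-32, -72, 0, 0], [-48, -108, 0, 0], [-64, -144, 0, 0], [-80, -180, 0, 0]]]}}

```text
t: 1.77
tcp_pos: [0.4258, 0.0302, 0.3807]
tool_rot: [0.03, 1.0, 0.0, -0.001]
force: [0.8, 0.9, 0.6]
finger_gap: 0.703
gripper_force: 0.0
```

Request:
{"method": "drive_tool", "body": {"deltas": [[[-16, -36, 0, 0], [-32, -72, 0, 0], [-48, -108, 0, 0], [-64, -144, 0, 0], [-80, -180, 0, 0]]]}}

```text
t: 2.18
tcp_pos: [0.495, -0.1542, 0.3803]
tool_rot: [0.03, 1.0, 0.001, -0.001]
force: [0.1, 0.0, -0.2]
finger_gap: 0.701
gripper_force: 0.0
```

```bash
python3 - <<'E'
from h import *
w=(.5897,-.3234);th=np.pi-.06
d((*w,.36,th),(*w,.12,th),(*w,.035,th))
E
```

```text
t 2.18 tcp [ 495.  -154.2  380.3] th 3.081 F [ 0.1  0.  -0.2] q6 -2.03 gap 0.7
[-104.7, -163.2, 20.3] -0.001
[0.0, 0.0, 240.0] -0.0
[0.0, 0.0, 85.0] -0.0
```

Request:
{"method": "drive_tool", "body": {"deltas": [[[-22, -34, 20, 0], [-44, -68, 40, 0], [-66, -102, 60, 0], [-85, -133, 80, 0], [-103, -160, 90, 0]]]}}

```text
t: 2.6
tcp_pos: [0.5866, -0.3169, 0.2888]
tool_rot: [0.03, 1.0, 0.002, -0.002]
force: [0.5, -0.1, 1.0]
finger_gap: 0.705
gripper_force: 0.0
```

Request:
{"method": "drive_tool", "body": {"deltas": [[[0, 0, 40, 0], [0, 0, 80, 0], [0, 0, 120, 0], [0, 0, 150, 0], [0, 0, 160, 0]]]}}

```text
t: 3.02
tcp_pos: [0.5835, -0.3136, 0.1252]
tool_rot: [0.03, 1.0, 0.004, -0.005]
force: [-1.1, 1.0, -0.9]
finger_gap: 0.703
gripper_force: 0.0
```

Request:
{"method": "drive_tool", "body": {"deltas": [[[0, 0, 0, 0], [0, 0, 0, 0]]]}}

```text
t: 3.18
tcp_pos: [0.5877, -0.3165, 0.1324]
tool_rot: [0.03, 1.0, -0.0, 0.0]
force: [-0.4, 0.2, -0.6]
finger_gap: 0.703
gripper_force: 0.0
```

```bash
python3 - <<'E'
from h import *
w=(.5897,-.3234);th=np.pi-.06
d((*w,.12,th),(*w,.035,th))
cv2.imwrite("pics/a1.png",cv2.resize(vision.snapshot("top")[140:260,250:420,::-1],(794,560),interpolation=cv2.INTER_CUBIC))
E
```

```text
t 3.18 tcp [ 587.7 -316.5  132.4] th 3.0818 F [-0.4  0.2 -0.6] q6 -2.17 gap 0.7
[-2.4, -6.7, 12.4] 0.0
[0.0, 0.0, 85.0] -0.0
```

View pics/a1.png

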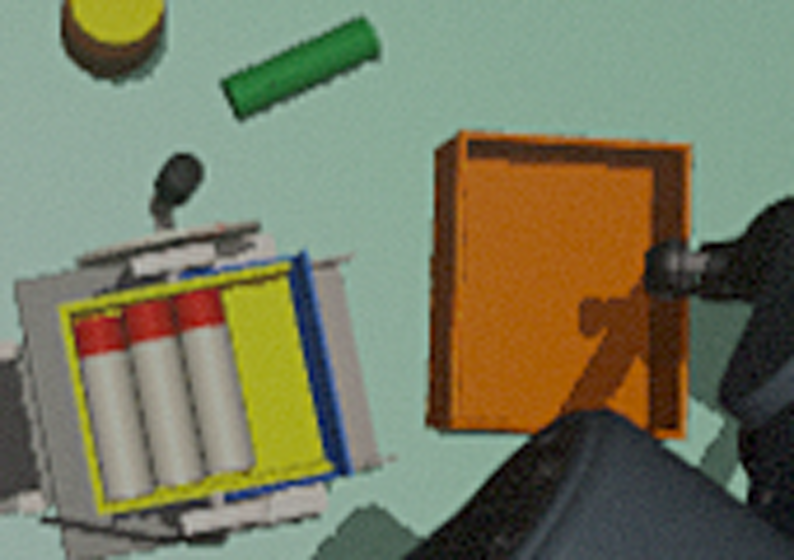

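The arm covers the far wall at (680,270), and the fingers are over it. I'll descend and grip it.

Request:
{"method": "drive_tool", "body": {"deltas": [[[-2, -7, 25, 0], [-2, -7, 50, 0], [-2, -7, 75, 0], [-2, -7, 95, 0], [-2, -7, 97, 0]]]}}

```text
t: 3.65
tcp_pos: [0.5885, -0.323, 0.0342]
tool_rot: [0.03, 1.0, 0.001, -0.001]
force: [-0.7, 0.6, -0.3]
finger_gap: 0.704
gripper_force: 0.0
```

Request:
{"method": "drive_tool", "body": {"deltas": [[[0, 0, 0, 0], [0, 0, 0, 0], [0, 0, 0, 0], [0, 0, 0, 0], [0, 0, 0, 0]]], "jaw": 0, "force": 30}}

```text
t: 4.07
tcp_pos: [0.59, -0.3237, 0.0373]
tool_rot: [0.03, 1.0, -0.001, 0.001]
force: [0.0, 3.1, 4.8]
finger_gap: 0.048
gripper_force: 30.7
```

Request:
{"method": "drive_tool", "body": {"deltas": [[[0, 0, 0, 0], [0, 0, 0, 0], [0, 0, 0, 0], [0, 0, 0, 0], [0, 0, 0, 0]]]}}

```text
t: 4.48
tcp_pos: [0.59, -0.3237, 0.0373]
tool_rot: [0.03, 1.0, -0.001, 0.001]
force: [-0.1, 2.3, 5.6]
finger_gap: 0.054
gripper_force: 30.7
```

```bash
python3 - <<'E'
from h import *
th=np.pi+.2
w=(.5897,-.3234)
# wall point of bin in bin frame (0,-72.5); docked bin stand (0,-156)
d(S(0,-250-1,35,th),S(0,-156-72.5,35,th))
E
```

```text
t 4.48 tcp [ 590.  -323.7   37.3] th 3.0819 F [-0.1  2.3  5.6] q6 -2.18 gap 0.05
[17.7, 75.7, 2.3] -0.26
[-0.0, 22.5, -0.0] -0.0
```

Request:
{"method": "drive_tool", "body": {"deltas": [[[2, 8, 0, -0.026], [4, 15, 0, -0.052], [5, 23, 0, -0.078], [7, 30, 0, -0.104], [9, 38, 0, -0.13]]]}}

```text
t: 4.9
tcp_pos: [0.5844, -0.2867, 0.0373]
tool_rot: [-0.036, 0.999, -0.003, 0.003]
force: [2.4, -3.9, 5.8]
finger_gap: 0.053
gripper_force: 30.8
```

Request:
{"method": "drive_tool", "body": {"deltas": [[[-1, 8, 0, -0.026], [-1, 15, 0, -0.052], [0, 23, 0, -0.078], [2, 31, 0, -0.104], [3, 38, 0, -0.13]]]}}

```text
t: 5.32
tcp_pos: [0.5788, -0.2486, 0.0373]
tool_rot: [-0.101, 0.995, -0.002, 0.003]
force: [2.1, -3.9, 5.9]
finger_gap: 0.052
gripper_force: 30.9
```

Request:
{"method": "drive_tool", "body": {"deltas": [[[0, 0, 0, 0], [0, 0, 0, 0]]]}}

```text
t: 5.48
tcp_pos: [0.5784, -0.2471, 0.0373]
tool_rot: [-0.101, 0.995, -0.001, 0.002]
force: [2.1, 0.6, 8.2]
finger_gap: 0.058
gripper_force: 31.2
```

```bash
python3 - <<'E'
from h import *
th=np.pi+.2
d(S(0,-156-72.5,36,th))
cv2.imwrite("pics/a2.png",cv2.resize(vision.snapshot("top")[140:260,250:420,::-1],(794,560),interpolation=cv2.INTER_CUBIC))
E
```

```text
t 5.48 tcp [ 578.4 -247.1   37.3] th 3.3435 F [2.1 0.6 8.2] q6 -2.36 gap 0.06
[1.4, 22.9, 1.3] 0.002
```

View pics/a2.png

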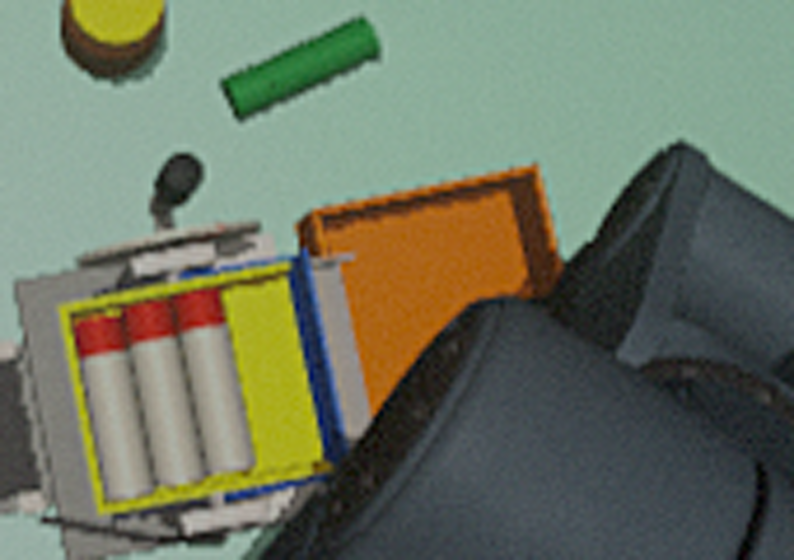

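The bin is square to the stand (near corner 318,213; far corner 540,168) and goes under the chute. I'll push it the rest of the way.

Request:
{"method": "drive_tool", "body": {"deltas": [[[1, 5, 0, 0], [1, 10, 0, 0], [1, 14, 0, 0], [1, 18, 0, 0], [1, 20, 0, 0]]]}}

```text
t: 5.95
tcp_pos: [0.5736, -0.2296, 0.0373]
tool_rot: [-0.101, 0.995, -0.003, 0.002]
force: [1.1, -5.8, 6.3]
finger_gap: 0.051
gripper_force: 30.8
```

Request:
{"method": "drive_tool", "body": {"deltas": [[[0, 1, 0, 0], [0, 2, 0, 0], [0, 3, 0, 0], [0, 4, 0, 0], [0, 4, 0, 0]]]}}

```text
t: 6.37
tcp_pos: [0.5729, -0.226, 0.0373]
tool_rot: [-0.101, 0.995, -0.003, 0.002]
force: [1.4, -5.3, 6.8]
finger_gap: 0.049
gripper_force: 30.9
```

```bash
python3 - <<'E'
from h import *
th=np.pi+.2
d(S(0,-155-72.5,36,th))
E
```

```text
t 6.37 tcp [ 572.9 -226.    37.3] th 3.3438 F [ 1.4 -5.3  6.8] q6 -2.33 gap 0.05
[0.3, 2.1, 1.3] 0.002
```

Request:
{"method": "drive_tool", "body": {"deltas": [[[0, 1, 0, 0], [0, 2, 0, 0], [0, 3, 0, 0], [0, 3, 0, 0]]]}}

```text
t: 6.7
tcp_pos: [0.5724, -0.2238, 0.0373]
tool_rot: [-0.101, 0.995, -0.003, 0.002]
force: [0.3, -7.6, 6.2]
finger_gap: 0.056
gripper_force: 30.8
```

Request:
{"method": "drive_tool", "body": {"deltas": [[[0, 1, 0, 0], [0, 2, 0, 0], [0, 3, 0, 0], [0, 3, 0, 0]]]}}

```text
t: 7.03
tcp_pos: [0.5722, -0.2236, 0.0377]
tool_rot: [-0.101, 0.995, -0.005, 0.003]
force: [-1.0, -14.4, 6.3]
finger_gap: 0.053
gripper_force: 31.3
```

Request:
{"method": "drive_tool", "body": {"deltas": [[[0, -4, 0, 0], [0, -4, 0, 0], [0, -4, 0, 0], [0, -4, 0, 0]]], "jaw": 40}}

```text
t: 7.37
tcp_pos: [0.5695, -0.2206, 0.0346]
tool_rot: [-0.1, 0.995, 0.001, -0.001]
force: [-0.6, -0.9, 1.0]
finger_gap: 0.472
gripper_force: 0.0
```

Request:
{"method": "drive_tool", "body": {"deltas": [[[0, 0, -30, 0], [0, 0, -65, 0], [0, 0, -105, 0], [0, 0, -145, 0], [0, 0, -180, 0]]]}}

```text
t: 7.78
tcp_pos: [0.5702, -0.2209, 0.217]
tool_rot: [-0.101, 0.995, 0.0, -0.0]
force: [0.4, -0.9, -0.2]
finger_gap: 0.466
gripper_force: 0.0
```

Request:
{"method": "drive_tool", "body": {"deltas": [[[0, 0, -40, 0], [0, 0, -80, 0], [0, 0, -120, 0], [0, 0, -150, 0], [0, 0, -155, 0]]], "jaw": 0}}

```text
t: 8.2
tcp_pos: [0.5726, -0.2222, 0.377]
tool_rot: [-0.101, 0.995, -0.003, 0.005]
force: [0.6, -1.1, 0.8]
finger_gap: -0.004
gripper_force: 0.0
```

Request:
{"method": "drive_tool", "body": {"deltas": [[[-13, 35, 0, 0], [-26, 71, 0, 0], [-40, 106, 0, 0], [-53, 142, 0, 0], [-66, 176, 0, 0]]]}}

```text
t: 8.62
tcp_pos: [0.5991, -0.0336, 0.3687]
tool_rot: [-0.1, 0.995, 0.001, -0.001]
force: [0.2, -1.1, -1.0]
finger_gap: -0.001
gripper_force: 0.0
```

```bash
python3 - <<'E'
from h import *
th=np.pi+.2
d(S(107,55,360,th),S(107,55,250,th),S(107,26,250,th),S(107,-22,250,th))
cv2.imwrite("pics/a3.png",cv2.resize(vision.snapshot("side")[160:384,180:420,::-1],(640,597),interpolation=cv2.INTER_CUBIC))
E
```

```text
t 8.62 tcp [599.1 -33.6 368.7] th 3.3427 F [ 0.2 -1.1 -1. ] q6 -2.01 gap -0.0
[-43.0, 101.2, 8.7] 0.001
[-0.0, 0.0, 110.0] -0.0
[-0.0, -29.0, -0.0] -0.0
[0.0, -48.0, -0.0] -0.0
```

View pics/a3.png

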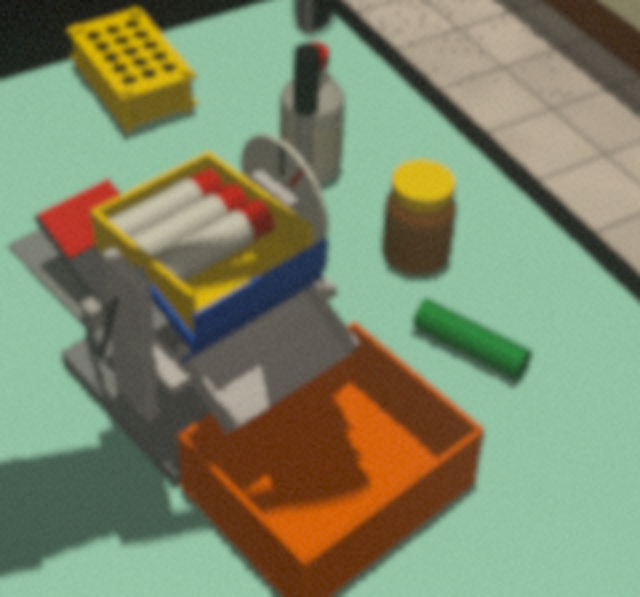

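The bin sits against the stand under the chute, with rim corners at (183,435), (352,325) and (482,432). The lever is upright at (308,48). Next: go to the +y side of the lever.

Request:
{"method": "drive_tool", "body": {"deltas": [[[-14, 34, 3, 0], [-29, 68, 6, 0], [-43, 101, 9, 0], [-43, 101, 9, 0], [-43, 101, 9, 0]]]}}

```text
t: 9.08
tcp_pos: [0.6211, 0.0736, 0.3593]
tool_rot: [-0.102, 0.995, 0.0, -0.002]
force: [-0.0, -0.5, -0.6]
finger_gap: -0.0
gripper_force: 0.0
```

Request:
{"method": "drive_tool", "body": {"deltas": [[[0, 0, 35, 0], [0, 0, 70, 0], [0, 0, 105, 0], [0, 0, 110, 0], [0, 0, 110, 0]]]}}

```text
t: 9.5
tcp_pos: [0.62, 0.0702, 0.2482]
tool_rot: [-0.099, 0.995, 0.0, -0.004]
force: [-0.2, -0.1, -0.2]
finger_gap: 0.003
gripper_force: 0.0
```

```bash
python3 - <<'E'
from h import *
th=np.pi+.2
d(S(107,26,250,th),S(107,-22,250,th))
b=[("side",(.095,.075,.07),s(352,325)),("side",(-.095,.075,.07),s(183,435)),("side",(.095,-.075,.07),s(482,432))]
q,r=fit(b,[.55,-.15,.2]);p=ST;R=np.array([[np.cos(p[2]),np.sin(p[2])],[-np.sin(p[2]),np.cos(p[2])]])
print("bin in stand",R@(q[:2]-p[:2]),q[2]-p[2],r)
E
```

```text
t 9.5 tcp [620.   70.2 248.2] th 3.3407 F [-0.2 -0.1 -0.2] q6 -1.84 gap 0.0
[-1.8, -25.3, -1.8] -0.001
[0.0, -48.0, -0.0] -0.0
bin in stand [-0.00260087 -0.15854968] -0.006784518267596823 [[ 0.38035767 -1.21872577]
 [-3.2748234   0.44677564]
 [ 0.81225731  0.05542903]]
```

Request:
{"method": "drive_tool", "body": {"deltas": [[[-1, -8, 0, 0], [-2, -15, 0, 0], [-2, -20, 0, 0], [-2, -25, 0, 0], [-2, -30, 0, 0]]]}}

```text
t: 9.92
tcp_pos: [0.6313, 0.0415, 0.2534]
tool_rot: [-0.1, 0.995, -0.0, 0.002]
force: [-1.8, 3.1, 3.2]
finger_gap: 0.0
gripper_force: 0.0
```

Request:
{"method": "drive_tool", "body": {"deltas": [[[0, -5, 0, 0], [0, -10, 0, 0], [0, -15, 0, 0], [0, -20, 0, 0], [0, -24, 0, 0]]]}}

```text
t: 10.33
tcp_pos: [0.6344, 0.0181, 0.2505]
tool_rot: [-0.1, 0.995, 0.0, -0.001]
force: [-0.9, 1.9, 0.5]
finger_gap: 0.003
gripper_force: 0.0
```

Request:
{"method": "drive_tool", "body": {"deltas": [[[0, -4, 0, 0], [0, -8, 0, 0], [0, -12, 0, 0], [0, -14, 0, 0], [0, -14, 0, 0]]]}}

```text
t: 10.75
tcp_pos: [0.6381, 0.0041, 0.2512]
tool_rot: [-0.1, 0.995, -0.0, 0.0]
force: [-1.2, 0.7, 0.2]
finger_gap: -0.001
gripper_force: 0.2
```

```bash
python3 - <<'E'
from h import *
th=np.pi+.2
d(S(107,-22,250,th))
cv2.imwrite("pics/a4.png",cv2.resize(vision.snapshot("side")[160:310,200:360,::-1],(640,600),interpolation=cv2.INTER_CUBIC))
for a in (0.4,.45,.524,.6): print(a,(proj("side",T(ST,[(.107,-.14*np.sin(a),.165+.14*np.cos(a)),(.061,-.068*np.cos(a)-.02*np.sin(a)*-1,.165-.068*np.sin(a)+.02*np.cos(a))]))-[200,160])*4)
E
```

```text
t 10.75 tcp [638.1   4.1 251.2] th 3.3414 F [-1.2  0.7  0.2] q6 -1.94 gap -0.0
[2.9, -4.9, 1.2] -0.0
0.4 [[451.48151858 134.05289316]
 [377.17526522 368.90440507]]
0.45 [[459.82192943 144.39197221]
 [374.1622661  371.29518399]]
0.524 [[471.77634321 160.40366248]
 [369.45132796 374.49482307]]
0.6 [[483.48418488 177.62443836]
 [364.33015766 377.34869519]]
```

View pics/a4.png

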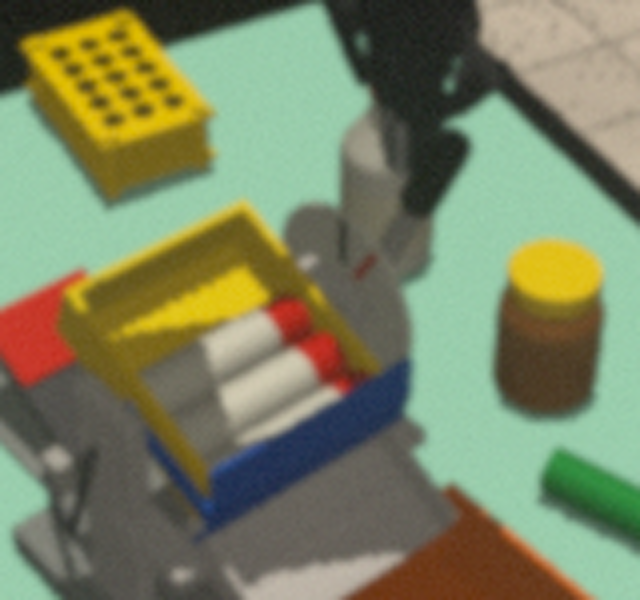

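The tray is at about 0.43 rad: the lever tip is near (457,138) and the red mark is still visible at (366,266). It needs about 9 mm more.

Request:
{"method": "drive_tool", "body": {"deltas": [[[0, -3, 0, 0], [0, -6, 0, 0], [0, -9, 0, 0], [0, -9, 0, 0], [0, -9, 0, 0]]]}}

```text
t: 11.22
tcp_pos: [0.6393, -0.0039, 0.2509]
tool_rot: [-0.1, 0.995, 0.0, -0.0]
force: [-1.0, 2.5, 0.2]
finger_gap: 0.001
gripper_force: 1.4
```

```bash
python3 - <<'E'
from h import *
th=np.pi+.2
d(S(107,-22,250,th))
cv2.imwrite("pics/a5.png",cv2.resize(vision.snapshot("side")[160:310,200:360,::-1],(640,600),interpolation=cv2.INTER_CUBIC))
E
```

```text
t 11.22 tcp [639.3  -3.9 250.9] th 3.3418 F [-1.   2.5  0.2] q6 -1.95 gap 0.0
[2.5, 3.2, 0.9] 0.0
```

View pics/a5.png

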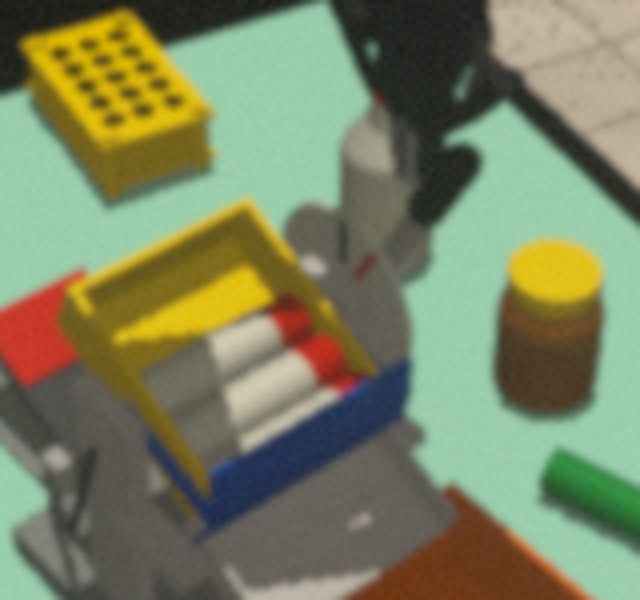

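```bash
python3 - <<'E'
from h import *
u=lambda x,y:np.array((200+x/4,160+y/4))
def P(x,y,h,a): return (x,y*np.cos(a)+h*-np.sin(a)*1,.165+y*np.sin(a)+h*np.cos(a))
lev=[s(95,210),s(208,153),s(308,46)]
for now in ([u(62,292),u(248,202),u(467,151)],[u(60,295),u(242,207),u(457,136)]):
    def f(v):
        y,h,a,dx,x=v;o=[]
        for obs,aa in((lev,0),(now,a)):
            for (X,Y,H),uv in zip(((-x,y,h),(x,y,h),(.107,0,.14)),obs):
                o+=list(proj("side",T(ST+[0,0,0],[P(X,Y,H,aa)]))[0]-uv)
        return np.array(o+[dx])
    r=least_squares(f,[.067,.02,.5,0,.061]);print(r.x,r.fun.round(1))
    for sel in((4,),):
        pass
    # per-feature angle
    for k in range(3):
        g=lambda a:f([r.x[0],r.x[1],a[0],0,r.x[4]])[6+2*k:8+2*k]
        print(k,least_squares(g,[.5]).x)
E
```

```text
[0.06917693 0.01105171 0.48006976 0.         0.0603438 ] [-0.9  1.3  0.3 -0.1 -0.3 -0.   1.7 -0.5 -0.4 -0.9 -0.6 -0.   0. ]
0 [0.3872941]
1 [0.45537308]
2 [0.48567739]
[0.0696177  0.01017272 0.4110451  0.         0.05977617] [-0.7  1.4 -0.   0.2 -0.3 -0.   1.6 -0.5 -0.  -1.2 -0.9  0.1  0. ]
0 [0.33198206]
1 [0.34859082]
2 [0.41887657]
```

Tip fit gives about 0.48 rad. I'll nudge 3 mm more, back off, and move to the pedal.

Request:
{"method": "drive_tool", "body": {"deltas": [[[0, -2, 0, 0], [0, -3, 0, 0], [0, -3, 0, 0], [0, -3, 0, 0]]]}}

```text
t: 11.6
tcp_pos: [0.64, -0.0069, 0.2511]
tool_rot: [-0.1, 0.995, -0.0, -0.0]
force: [-1.6, 3.4, 0.2]
finger_gap: 0.005
gripper_force: 1.6
```

Request:
{"method": "drive_tool", "body": {"deltas": [[[0, 10, 0, 0], [0, 30, 0, 0], [0, 50, -10, 0], [0, 50, -45, 0], [0, 50, -80, 0]]]}}

```text
t: 12.02
tcp_pos: [0.6291, 0.0427, 0.3306]
tool_rot: [-0.101, 0.995, -0.001, -0.002]
force: [0.5, 0.0, 0.5]
finger_gap: -0.0
gripper_force: 0.0
```

Request:
{"method": "drive_tool", "body": {"deltas": [[[22, 32, 0, 0], [44, 64, 0, 0], [66, 96, 0, 0], [88, 128, 0, 0], [107, 160, 0, 0]]]}}

```text
t: 12.43
tcp_pos: [0.4924, 0.1779, 0.3319]
tool_rot: [-0.1, 0.995, -0.001, 0.001]
force: [0.3, 1.0, -0.1]
finger_gap: -0.002
gripper_force: 0.0
```

Request:
{"method": "drive_tool", "body": {"deltas": [[[0, 0, 0, 0], [0, 0, 0, 0]]]}}

```text
t: 12.6
tcp_pos: [0.4929, 0.1785, 0.3322]
tool_rot: [-0.102, 0.995, -0.001, 0.002]
force: [-0.1, -0.1, -0.0]
finger_gap: -0.002
gripper_force: 0.0
```

```bash
python3 - <<'E'
from h import *
th=np.pi+.2
d(S(0,184,90,th),S(0,184,38,th))
u=lambda x,y:np.array((200+x/4,160+y/4))
im=vision.snapshot("side")[160:310,200:360,::-1]
cv2.imwrite("pics/a6.png",cv2.resize(im,(640,600),interpolation=cv2.INTER_CUBIC))
E
```

```text
t 12.6 tcp [492.9 178.5 332.2] th 3.3453 F [-0.1 -0.1 -0. ] q6 -1.64 gap -0.0
[2.2, 1.3, 242.2] 0.004
[-0.0, 0.0, 52.0] -0.0
```

View pics/a6.png

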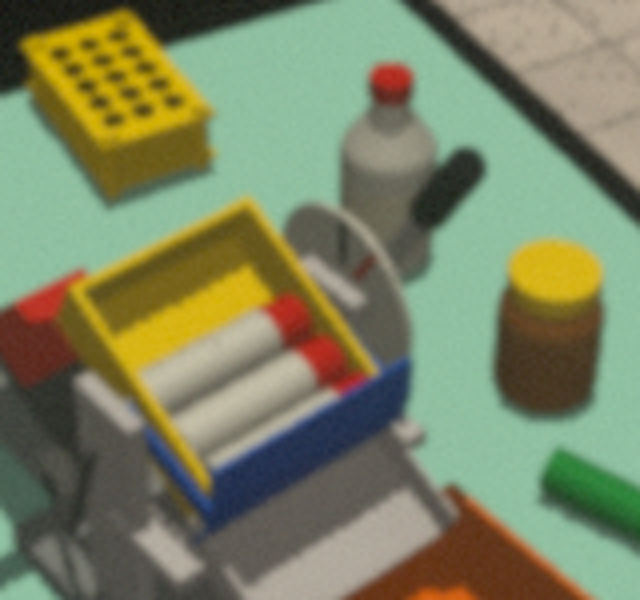

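The lever tip is at (472,157), so about 0.52 rad with the tubes resting against the gate and the pedal up. Next I press the pedal.

Request:
{"method": "drive_tool", "body": {"deltas": [[[1, 1, 40, 0], [2, 1, 80, 0], [2, 1, 120, 0], [2, 1, 160, 0], [2, 1, 200, 0]]]}}

```text
t: 13.07
tcp_pos: [0.4936, 0.1768, 0.1297]
tool_rot: [-0.099, 0.995, -0.001, 0.002]
force: [0.2, -0.1, -0.6]
finger_gap: 0.001
gripper_force: 0.0
```

Request:
{"method": "drive_tool", "body": {"deltas": [[[0, 0, 20, 0], [0, 0, 38, 0], [0, 0, 50, 0], [0, 0, 60, 0], [0, 0, 70, 0]]]}}

```text
t: 13.48
tcp_pos: [0.4931, 0.1774, 0.0603]
tool_rot: [-0.099, 0.995, -0.0, 0.001]
force: [-1.2, 1.4, 7.4]
finger_gap: 0.0
gripper_force: 3.3
```

Request:
{"method": "drive_tool", "body": {"deltas": [[[0, 0, 8, 0], [0, 0, 15, 0], [0, 0, 21, 0], [0, 0, 24, 0], [0, 0, 24, 0]]]}}

```text
t: 13.9
tcp_pos: [0.4932, 0.1788, 0.0382]
tool_rot: [-0.099, 0.995, 0.001, 0.002]
force: [-1.7, 3.7, 8.8]
finger_gap: 0.001
gripper_force: 4.2
```

Request:
{"method": "drive_tool", "body": {"deltas": [[[0, 0, 2, 0], [0, 0, 3, 0], [0, 0, 4, 0], [0, 0, 4, 0]]]}}

```text
t: 14.23
tcp_pos: [0.4933, 0.1789, 0.0374]
tool_rot: [-0.1, 0.995, 0.0, 0.003]
force: [-5.2, 3.1, 31.8]
finger_gap: -0.001
gripper_force: 15.8
```

Request:
{"method": "drive_tool", "body": {"deltas": [[[0, 0, 1, 0], [0, 0, 2, 0], [0, 0, 2, 0], [0, 0, 2, 0], [0, 0, 2, 0]]]}}

```text
t: 14.65
tcp_pos: [0.4933, 0.1789, 0.0371]
tool_rot: [-0.1, 0.995, 0.0, 0.003]
force: [-8.8, 2.5, 45.5]
finger_gap: 0.001
gripper_force: 22.5
```

Request:
{"method": "drive_tool", "body": {"deltas": [[[0, 0, 0, 0], [0, 0, 0, 0], [0, 0, 0, 0], [0, 0, 0, 0], [0, 0, 0, 0]]]}}

```text
t: 15.07
tcp_pos: [0.4932, 0.1789, 0.0371]
tool_rot: [-0.1, 0.995, 0.0, 0.003]
force: [-8.0, 2.0, 45.4]
finger_gap: -0.001
gripper_force: 22.5
```

Request:
{"method": "drive_tool", "body": {"deltas": [[[0, 0, -2, 0], [0, 0, -2, 0], [0, 0, -2, 0], [0, 0, -2, 0], [0, 0, -2, 0]]]}}

```text
t: 15.48
tcp_pos: [0.4932, 0.1789, 0.0374]
tool_rot: [-0.1, 0.995, 0.0, 0.003]
force: [-5.5, 3.7, 31.7]
finger_gap: 0.0
gripper_force: 15.9
```

Request:
{"method": "drive_tool", "body": {"deltas": [[[0, 0, 0, 0], [0, 0, 0, 0], [0, 0, 0, 0], [0, 0, 0, 0], [0, 0, 0, 0]]]}}

```text
t: 15.9
tcp_pos: [0.4932, 0.1789, 0.0374]
tool_rot: [-0.1, 0.995, 0.0, 0.003]
force: [-5.3, 3.3, 31.0]
finger_gap: -0.003
gripper_force: 15.9
```

```bash
python3 - <<'E'
from h import *
np.set_printoptions(linewidth=200)
for n in("side","top"):
    im=vision.snapshot(n);cv2.imwrite(f"pics/z_{n}.png",im[:,:,::-1])
    h=cv2.cvtColor(im,cv2.COLOR_RGB2HSV)
    for nm,m in(("red",((h[...,0]<4)|(h[...,0]>174))&(h[...,1]>160)&(h[...,2]>90)),("white",(h[...,1]<50)&(h[...,2]>150))):
        k,l,st,c=cv2.connectedComponentsWithStats(m.astype(np.uint8))
        print(n,nm,[(st[i].tolist()) for i in range(1,k) if st[i,4]>12 and st[i,1]>150])
    # tray and bin outlines
    P=T(ST,[(x,y,.07) for x,y in((-.095,-.08),(.095,-.08),(.095,-.23),(-.095,-.23))]);print("bin",proj(n,P).astype(int).tolist())
d()
E
```

```text
side red [[294, 177, 8, 7, 43], [324, 325, 12, 13, 72]]
side white [[291, 174, 14, 7, 22], [285, 187, 7, 10, 16], [289, 187, 21, 15, 145], [276, 210, 9, 3, 16], [287, 214, 10, 12, 23], [220, 254, 15, 13, 71], [297, 261, 10, 10, 47], [303, 272, 8, 11, 22], [260, 282, 49, 37, 760], [316, 282, 16, 13, 16], [234, 293, 14, 12, 63], [292, 331, 36, 27, 406]]
bin [[245, 322], [311, 279], [361, 320], [293, 371]]
top red [[337, 193, 19, 11, 108]]
top white [[364, 189, 8, 9, 24], [279, 193, 17, 6, 47], [373, 203, 7, 7, 14], [341, 204, 9, 26, 89], [348, 204, 10, 26, 118], [370, 213, 7, 8, 15], [289, 246, 31, 8, 86], [266, 246, 96, 60, 3451], [249, 253, 6, 4, 16], [354, 272, 8, 14, 30], [263, 378, 7, 6, 14]]
bin [[322, 250], [308, 186], [357, 177], [372, 239]]
t 16.0 tcp [493.2 178.9  37.4] th 3.341 F [-5.5  3.5 31.4] q6 -1.64 gap -0.0
```

All the red caps have left the tray: there is none in its area, and two are visible in the bin at (337–356,193–204) in the top view. I'll release the pedal and go up.

Request:
{"method": "drive_tool", "body": {"deltas": [[[0, 0, -8, 0], [0, 0, -16, 0], [0, 0, -26, 0], [0, 0, -40, 0], [0, 0, -70, 0]]]}}

```text
t: 16.42
tcp_pos: [0.4901, 0.1776, 0.1019]
tool_rot: [-0.099, 0.995, -0.0, -0.002]
force: [0.0, -0.1, 0.5]
finger_gap: 0.0
gripper_force: 0.0
```

Request:
{"method": "drive_tool", "body": {"deltas": [[[0, 0, -40, 0], [0, 0, -80, 0], [0, 0, -120, 0], [0, 0, -160, 0], [0, 0, -200, 0]]]}}

```text
t: 16.83
tcp_pos: [0.4912, 0.178, 0.3056]
tool_rot: [-0.1, 0.995, 0.0, 0.001]
force: [0.1, 0.7, -1.2]
finger_gap: -0.001
gripper_force: 0.0
```

Request:
{"method": "drive_tool", "body": {"deltas": [[[0, 0, -40, 0], [0, 0, -60, 0], [0, 0, -60, 0], [0, 0, -60, 0], [0, 0, -60, 0]]]}}

```text
t: 17.25
tcp_pos: [0.4905, 0.178, 0.362]
tool_rot: [-0.1, 0.995, -0.0, -0.001]
force: [-0.3, -0.1, 0.4]
finger_gap: -0.001
gripper_force: 0.0
```

```bash
python3 - <<'E'
from h import *
th=np.pi+.2
d(S(107,-130,370,th),S(107,-130,245,th),S(107,-22,245,th))
im=vision.snapshot("side")
h=cv2.cvtColor(im,cv2.COLOR_RGB2HSV)
G=proj("side",T(ST,[(x,y,z) for x,y,z in((0,-.06,.14),(0,-.112,.08),(0,-.09,.02),(0,-.14,.02),(0,-.2,.02))])).astype(int)
print(G.tolist())
# coarse colour letters over bin/chute, step 3px
def L(p):
    H,S_,V=map(int,p)
    if V<45:return '#'
    if S_<60:return 'W' if V>135 else 'g'
    if H<4 or H>174:return 'R'
    if H<16:return 'o' if V>110 else '.'
    if H<35:return 'Y'
    if H<95:return 't'
    return 'b'
hb=cv2.cvtColor(cv2.GaussianBlur(im,(3,3),0),cv2.COLOR_RGB2HSV)
for r in range(210,384,3):print(r,''.join(L(hb[r,c]) for c in range(210,370,2)))
E
```

```text
t 17.25 tcp [490.5 178.  362. ] th 3.3414 F [-0.3 -0.1  0.4] q6 -1.64 gap -0.0
[-107.3, -312.7, -8.0] -0.0
[-0.0, 0.0, 125.0] -0.0
[-0.0, 108.0, -0.0] -0.0
[[274, 272], [289, 305], [282, 317], [297, 331], [316, 349]]
210 ttttttttgtgtttttttttttWtYYYtWtttWWWWWWgggggggggg###gttttttttttttttttttttggggggWW
213 tttttttttttttttttttWWtYYYYYYtWtWggggggWggggggggg##gttttttttttttttttttttttggggggW
216 ttttttttttttttttWWtYYYYYYYYYYtWggggggggWWgggggggggtttttttttttttttttttttttttgg#gg
219 tttttttttttttWWtYYYYYYYYYYYYYYYYgggggggggWgggggggWttttttttttWttttttWtttttttttgg#
222 ttttttttttWttYYYYYYYYYYYYYYYYYYYYgggggggggWggggggWttttttttWtYYYYYYYYYtttttttttgg
225 ttttWWWWWtYYYYYYYYYYYYYYYYYYYYYYYWWggggg..gWgggggttttttttttYYYYYYYYYYYtttttttttt
228 tWWWooYYYYYYYYYYYYYYYYYYYYYYYYYYYYWWWgg..gggggggtttttttttttYYYYYYYYYYYYWtttttttt
231 WoooYYYYYYYYYYYYYYYYYYYYYYYYYYYYYYYYWWWggggggWtttttttttttttYYYYYYYYYYYtttttttttt
234 RRooYYYYYYYYYYYYYYYYYYYYYYYYYYYYYYYYYgWWWggggWWttttttttttWYYYYYYYYYYYYtttttttttt
237 RRoYYYYYYYYYYYYYYYYYYYYYYYYYYYYYYYYYYYggggggggWttttttttttgYYYYYYYYYYYYtttttttttt
240 RooYYYYYYYYYYYYYYYYYYYYYYYYYY
[... 3346 characters left out ...]
....Ygtttttttttttttt
360 ttttttttttttttttttttttttttg.........oooo.ggggggooooo..........ggtttttttttttttttt
363 tttttttttttttttttttttttttttgY........oooo....ooooo..........Ygtttttttttttttttttt
366 tttttttttttttttttttttttttttttg.........ooooooooo..........Ygtttttttttttttttttttt
369 ttttttttttttttttttttttttttttttgY........oooooo..........Ygtttttttttttttttttttttt
372 tttttttttttttttttttttttttttttttgg.........oo..........Ygtttttttttttttttttttttttt
375 tttttttttttttttttttttttttttttttttg..................YgWttttttttttttttttttttttttt
378 ttttttttttttttttttttttttttttttttttgY..............YgWttttttttttttttttttttttttttt
381 ttttttttttttttttttttttttttttttttttttg............ggttttttttttttttttttttttttttttt
```

```bash
python3 - <<'E'
from h import *
im=vision.snapshot("top");print(manip.sense()["t"])
def L(p):
    H,S_,V=map(int,p)
    if V<45:return '#'
    if S_<60:return 'W' if V>135 else 'g'
    if H<4 or H>174:return 'R'
    if H<16:return 'o' if V>110 else '.'
    if H<35:return 'Y'
    if H<95:return 't'
    return 'b'
hb=cv2.cvtColor(cv2.GaussianBlur(im,(3,3),0),cv2.COLOR_RGB2HSV)
for r in range(170,262,2):print(r,''.join(L(hb[r,c]) for c in range(260,380,1)))
for y in(-.08,-.1,-.112,-.14,-.17,-.18,-.21,-.225):print(y,proj("top",T(ST,[(0,y,.02)])).round().tolist(),proj("side",T(ST,[(0,y,.02)])).round().tolist())
E
```

```text
17.35
170 WWWWWWWWWWWWWWWWWWWWWWWWWWWWWWWWWWWWWWWWWWWWWWWWggggg###gggWWWWWWWWWWWWWWWWWWWWWWWWWWWWWWWWWWWWWWWWWWWWWWWWWWWWWWWWWWWWW
172 WWWWWWWWWWWWWWWWWWWWWWWWWWWWWWWWWWWWWWWWWWWggggg##########ggWWWWWWWWWWWWWWWWWWWWWWWWWWWWWWWWWWWWWWWWWWWWWWWWWWWWWWWWWWWW
174 WWWWWWWWWWWWWWWWWWWWWWWWWWWWWWWWWWWWWWWgggg###############ggWWWWWWWWWWWWWWWWWWWWWWWWWWWWWWWWWWWWWWWWWWWWWWWWWWWWWWWWWWWW
176 WWWWWWWWWWWWWWWWWWWWWWWWWWWWWWWWWWWWWWgg###############gggWWWWWWWWWWWWWWWWWWWWWWWWWWWWWWWWWWWWWWWWWWWWWWWWWWWWWWWWWWWWWW
178 WWWWWWWWWWWWWWWWWWWWWWWWWWWWWWWWWggggggg#########ggggggWWWWWWWWWWWWWWWWWWWWWWWWWWWWWWWWWWYYYYYYooYWWWWWWWWWWWWWWWWWWWWWW
180 WWWWWWWWWWWWWWWWWWWWWWWWWWWWgggggggggggggg##gggggWWWWWWWWWWWWWWWWWWWWWWWWWWWWWWYYYYYYooooo.......oYWWWWWWWWWWWWWWWWWWWWW
182 WWWWWWWWWWWWWWWWWWWWWWgggggggggggggggggWWWWWWWWWWWWWWWWWWWWWWWWWWWWWWYYYYYooooo..................oYWWWWWWWWWWWWWWWWWWWWW
184 WWWWWWWWWWWWWWWWWWWWWWgggggggggggWWWWWWWWWWWWWWWWWWWWWWWWWWYYYYYoooooo.............ooooooooo......oYWWWWWWWWWWWWWWWWWWWW
186 WWWWWWWWWWWWWWWWWWWWWWggggggWWWWWWWWWWWWWWWWWWWWWWgYYYoooooo.............ooooooooooooooooo
[... 4276 characters left out ...]
WWWW
256 gggggggggggggggggggggggggggggggggggggggWWWWWWWWWWWWWWWWWWWWWWWWWWWWWWWWWWWWWWWWWWWWWWWWWWWWWWWWWWWWWWWWWWWWWWWWWWWWWWWWW
258 gggggggggggggggggggWggWWWWWWWWWWWWWWWWWWWWWWWWWWWWWWWWWWWWWWWWWWWWWWWWWWWWWWWWWWWWWWWWWWWWWWWWWWWWWWWWWWWWWWWWWWWWWWWWWW
260 WWWWgggggggggWWWWWWWWWWWWWWWWWWWWWWWWWWWWWWWWWWWWWWWWWWWWWWWWWWWWWWWWWWWWWWWWWWWWWWWWWWWWWWWWWWWWWWWWWWWWWWWWWWWWWWWWWWW
-0.08 [[313.0, 219.0]] [[280.0, 315.0]]
-0.1 [[319.0, 218.0]] [[286.0, 320.0]]
-0.112 [[323.0, 217.0]] [[289.0, 323.0]]
-0.14 [[332.0, 215.0]] [[298.0, 331.0]]
-0.17 [[342.0, 213.0]] [[307.0, 340.0]]
-0.18 [[345.0, 213.0]] [[310.0, 343.0]]
-0.21 [[354.0, 211.0]] [[320.0, 353.0]]
-0.225 [[359.0, 210.0]] [[325.0, 358.0]]
```

Top view map shows the tray empty and the three tubes lying together near the bin's front wall (columns 339–358), below the rim. Next I push the tray back from the lever's −y side.

Request:
{"method": "drive_tool", "body": {"deltas": [[[-13, -38, -8, 0], [-26, -76, -8, 0], [-39, -114, -8, 0], [-52, -152, -8, 0], [-65, -190, -8, 0]]]}}

```text
t: 17.77
tcp_pos: [0.5928, 0.0035, 0.3691]
tool_rot: [-0.1, 0.995, 0.001, -0.002]
force: [0.7, -0.6, -0.3]
finger_gap: 0.001
gripper_force: 0.0
```

Request:
{"method": "drive_tool", "body": {"deltas": [[[-13, -38, 0, 0], [-26, -76, 0, 0], [-42, -114, 0, 0], [-42, -123, 0, 0], [-42, -123, 0, 0]]]}}

```text
t: 18.18
tcp_pos: [0.6586, -0.1106, 0.3676]
tool_rot: [-0.098, 0.995, 0.001, -0.002]
force: [-0.7, 0.6, 0.2]
finger_gap: 0.001
gripper_force: 0.0
```

Request:
{"method": "drive_tool", "body": {"deltas": [[[0, 0, 35, 0], [0, 0, 70, 0], [0, 0, 105, 0], [0, 0, 120, 0], [0, 0, 120, 0]]]}}

```text
t: 18.6
tcp_pos: [0.6539, -0.1041, 0.2449]
tool_rot: [-0.101, 0.995, 0.003, -0.006]
force: [-0.4, 0.1, -1.2]
finger_gap: -0.002
gripper_force: 0.0
```

```bash
python3 - <<'E'
from h import *
th=np.pi+.2
d(S(107,-100,250,th),S(107,-26,250,th))
E
```

```text
t 18.6 tcp [ 653.9 -104.1  244.9] th 3.3431 F [-0.4  0.1 -1.2] q6 -2.1 gap -0.0
[-3.1, 26.3, -5.1] 0.002
[0.0, 74.0, -0.0] -0.0
```

Request:
{"method": "drive_tool", "body": {"deltas": [[[-1, 7, 0, 0], [-2, 14, 0, 0], [-2, 21, 0, 0], [-2, 28, 0, 0], [-2, 35, 0, 0]]]}}

```text
t: 19.02
tcp_pos: [0.6537, -0.0713, 0.2528]
tool_rot: [-0.1, 0.995, -0.0, 0.001]
force: [0.9, -0.5, -0.0]
finger_gap: 0.003
gripper_force: 0.0
```

Request:
{"method": "drive_tool", "body": {"deltas": [[[0, 7, 0, 0], [0, 14, 0, 0], [0, 21, 0, 0], [0, 28, 0, 0], [0, 35, 0, 0]]]}}

```text
t: 19.43
tcp_pos: [0.6497, -0.0431, 0.2574]
tool_rot: [-0.1, 0.995, -0.006, 0.005]
force: [-3.9, -14.0, 24.6]
finger_gap: -0.003
gripper_force: 15.0
```

Request:
{"method": "drive_tool", "body": {"deltas": [[[0, 5, 0, 0], [0, 10, 0, 0], [0, 14, 0, 0], [0, 18, 0, 0], [0, 20, 0, 0]]]}}

```text
t: 19.85
tcp_pos: [0.6466, -0.0247, 0.2629]
tool_rot: [-0.1, 0.995, -0.008, 0.008]
force: [-8.3, -13.3, 36.0]
finger_gap: -0.0
gripper_force: 20.4
```

```bash
python3 - <<'E'
from h import *
th=np.pi+.2
d(S(107,-25.5,250,th))
E
```

```text
t 19.85 tcp [646.6 -24.7 262.9] th 3.3419 F [ -8.3 -13.3  36. ] q6 -1.97 gap -0.0
[5.5, 21.5, 12.9] 0.0
```

The lever tip is catching under the fingers (36 N upward). I'll back off, raise, and push again higher.

Request:
{"method": "drive_tool", "body": {"deltas": [[[0, -10, 0, 0], [0, -25, 0, 0], [0, -35, 0, 0], [0, -35, -10, 0], [0, -35, -22, 0]]]}}

```text
t: 20.27
tcp_pos: [0.6482, -0.0526, 0.272]
tool_rot: [-0.099, 0.995, 0.001, -0.002]
force: [0.1, -0.1, -0.3]
finger_gap: 0.002
gripper_force: 0.0
```

```bash
python3 - <<'E'
from h import *
th=np.pi+.2
d(S(107,-25.5,275,th))
im=vision.snapshot("side")
def L(p):
    H,S_,V=map(int,p)
    if V<45:return '#'
    if S_<60:return 'W' if V>135 else 'g'
    if H<4 or H>174:return 'R'
    if H<35:return 'Y'
    if H<95:return 't'
    return 'b'
hb=cv2.cvtColor(cv2.GaussianBlur(im,(3,3),0),cv2.COLOR_RGB2HSV)
for r in range(165,225,2):print(r,''.join(L(hb[r,c]) for c in range(270,350,1)))
for a in(0,.2,.3,.4,.524):print(a,proj("side",T(ST,[(.107,-k*np.sin(a),.165+k*np.cos(a)) for k in(.14,.08)])).round().tolist())
E
```

```text
t 20.27 tcp [648.2 -52.6 272. ] th 3.3407 F [ 0.1 -0.1 -0.3] q6 -2.02 gap 0.0
[1.5, 49.1, -3.0] -0.001
165 ttttttttttttttttttttttttttttttgggggggg###############################gggWWWWWWWW
167 tttttttttttttttttttttttttttttttgg##gg################################gggWWWWWWWW
169 tttttttttttttttttttttttttttttttgg####################################gggWWWWWWWW
171 tttttttttttttttttttttttttttttttttg####gggg#########################ggggggWWWWWWW
173 tttttttttttttttttttttttttttWWWttttg#gggttgg#########################gggggWWWWWWW
175 ttttttttttttttttttttttWWWWYYYWWWWggggggttgg#########################ggggWWWWWWWW
177 ttttttttttttttttttttWWWYYYRRRRYYYYgggggtggg######################ggggggggWWWWWWW
179 ttttttttttttttttttttWWYYRRRRRRRRYYgggggggg#####################ggggggggggggWWWWW
181 tttttttttttttttttttttWgYYRRRRRRYYgWgtgg#######################gggggggggggggggggg
183 tttttttttttttttttttttWgYYYYYYYYYYWWtttggg#####################gggggggggggggggggg
185 tttttttttttttttttttttWWgYYYYYYYYgWtttgggggg####################gggggg###gggggggg
187 ttttttttttttttttttttWWggggggggggggggggggggggg#############
[... 1037 characters left out ...]
ttttt
213 tWWgggggggggggWWWWggggggggggggggggggggWttttttttttttttttttttttttttttttttttttttttt
215 WWgggggggggggggggWWWWgggggggggggggggggWttttttttttttttttttttttttttttttttttttttttt
217 WggggggggggggggggggWWWWgggggggggggggggWWtttttttttttttttttttttttttttttttttttttttt
219 WgggggggggggggggggggWWWWggggggggggggggWtttttttttttttttttttttWWtttttttttttWWWtttt
221 YYYgggggggggggggggggggWWWggggggggggggWWttttttttttttttttttWWtYYYYYYYYYYYYYYYYttWt
223 YYYYggggggggggggggggggggWWgggggggggggWttttttttttttttttttWtYYYYYYYYYYYYYYYYYYYYYt
0 [[295.0, 177.0], [294.0, 200.0]]
0.2 [[304.0, 184.0], [299.0, 204.0]]
0.3 [[309.0, 189.0], [302.0, 206.0]]
0.4 [[313.0, 194.0], [304.0, 209.0]]
0.524 [[318.0, 200.0], [307.0, 213.0]]
```

Request:
{"method": "drive_tool", "body": {"deltas": [[[0, 6, 0, 0], [0, 12, 0, 0], [0, 18, 0, 0], [0, 23, 0, 0], [0, 28, 0, 0]]]}}

```text
t: 20.73
tcp_pos: [0.6441, -0.0252, 0.2733]
tool_rot: [-0.1, 0.995, -0.001, 0.0]
force: [1.1, -4.0, 2.0]
finger_gap: -0.0
gripper_force: 1.9
```

Request:
{"method": "drive_tool", "body": {"deltas": [[[0, 4, 0, 0], [0, 8, 0, 0], [0, 12, 0, 0], [0, 16, 0, 0], [0, 18, 0, 0]]]}}

```text
t: 21.15
tcp_pos: [0.64, -0.0071, 0.273]
tool_rot: [-0.1, 0.995, 0.0, -0.0]
force: [0.8, -3.4, 2.6]
finger_gap: -0.002
gripper_force: 1.5
```

Clean pushing now, at about 4 N. I'll continue to the stop.

Request:
{"method": "drive_tool", "body": {"deltas": [[[0, 2, 0, 0], [0, 4, 0, 0], [0, 5, 0, 0], [0, 6, 0, 0], [0, 6, 0, 0]]]}}

```text
t: 21.57
tcp_pos: [0.6393, -0.0033, 0.2731]
tool_rot: [-0.1, 0.995, -0.001, 0.0]
force: [1.4, -5.1, 1.3]
finger_gap: 0.002
gripper_force: 3.1
```

```bash
python3 - <<'E'
from h import *
d(S(107,-25.5,273,np.pi+.2))
E
```

```text
t 21.57 tcp [639.3  -3.3 273.1] th 3.3417 F [ 1.4 -5.1  1.3] q6 -1.95 gap 0.0
[2.6, -0.9, 0.1] 0.0
```

Geometrically level; I'll push a little more until the stop shows in the force.

Request:
{"method": "drive_tool", "body": {"deltas": [[[0, 1, 0, 0], [0, 2, 0, 0], [0, 3, 0, 0], [0, 3, 0, 0]]]}}

```text
t: 21.9
tcp_pos: [0.6393, -0.0032, 0.2732]
tool_rot: [-0.1, 0.995, -0.004, 0.0]
force: [1.5, -11.8, 1.8]
finger_gap: -0.004
gripper_force: 6.1
```

Request:
{"method": "drive_tool", "body": {"deltas": [[[0, 1, 0, 0], [0, 2, 0, 0], [0, 2, 0, 0]]]}}

```text
t: 22.15
tcp_pos: [0.6393, -0.0032, 0.2733]
tool_rot: [-0.099, 0.995, -0.006, 0.001]
force: [2.8, -15.7, 0.6]
finger_gap: 0.001
gripper_force: 8.2
```

On the level stop: the position holds while the force rises. Retreating.

Request:
{"method": "drive_tool", "body": {"deltas": [[[0, -10, 0, 0], [0, -30, 0, 0], [0, -50, 0, 0], [0, -60, -30, 0], [0, -60, -70, 0]]]}}

```text
t: 22.57
tcp_pos: [0.647, -0.0565, 0.3379]
tool_rot: [-0.099, 0.995, 0.003, -0.006]
force: [0.5, -0.1, -1.1]
finger_gap: -0.003
gripper_force: 0.0
```

Request:
{"method": "drive_tool", "body": {"deltas": [[[0, 0, -20, 0], [0, 0, -20, 0], [0, 0, -20, 0], [0, 0, -20, 0], [0, 0, -20, 0]]]}}

```text
t: 22.98
tcp_pos: [0.6486, -0.0549, 0.3606]
tool_rot: [-0.1, 0.995, 0.001, -0.002]
force: [-0.4, 0.0, -0.7]
finger_gap: -0.001
gripper_force: 0.0
```

```bash
python3 - <<'E'
from h import *
im=vision.snapshot("side");d()
def L(p):
    H,S_,V=map(int,p)
    if V<45:return '#'
    if S_<60:return 'W' if V>135 else 'g'
    if H<4 or H>174:return 'R'
    if H<16:return 'o' if V>110 else '.'
    if H<35:return 'Y'
    if H<95:return 't'
    return 'b'
hb=cv2.cvtColor(cv2.GaussianBlur(im,(3,3),0),cv2.COLOR_RGB2HSV)
for r in range(170,380,5):print(r,''.join(L(hb[r,c]) for c in range(180,370,2)))
E
```

```text
t 23.03 tcp [648.8 -55.1 360.8] th 3.3422 F [-0.8  0.1 -0.1] q6 -2.03 gap 0.0
170 ############YYYYYYYYYYYYYYYYYYYgttttttttttttttttttttttttttttttttttggggggggggWWWWWWWWWWWWWWWWWWW
175 #############YYYYYYYYYYYYYYYYYYYttttttttttttttttttttttttttWWWWtttttttgggggWWWWWWWWWWWWWWWWWWWWW
180 ############gYYYYYYYYYYYYYYYYYYYYYtWttttttttttttttttttttggg.ooWttttttttgg#ggWWWWWWWWWWWWWWWWWWW
185 ####ggtttttttttYYYYYYYYYYYYYYYYYYYYYtWttttttttttttttttttg##g.gttttttttttttgggggWWWWWWWWWWWWWWWW
190 tttttttttttttttgtYYYYYYYYYYYYYYYYYYYttttttttttttttttttWgg##gggWWtttttttttttttg#ggWWWWWWWWWWWWWW
195 tttttttttttttttttWtYYYYYYYYYYYYYYYYYtWttttttttttttttWWggg##ggWWWWWtttttttttttttgg#ggWWWWWWWWWWW
200 tttttttttttttttttttgYYYYYYYYYYYYYYYYtWttttttttttttttWggggggggWWggtttttttttttttttttgggggWWWWWWWW
205 tttttttttttttttttttttgYYYYYYYtgggtttttttttttttttttttWggggggggggggtttttttttttttttttttgggggWWWWWW
210 tttttttttttttttttttttttgtgtttttttttttttttttttttWWWWWWggggggggggggttttttttttttttttttttttggggggWW
215 ttttttttttttttttttttttttttttttttttttttWWWttttWggggggggWgggggggggWtttttttttttttttttttttttttggggg
220 tttttttttttttttttt
[... 2477 characters left out ...]

345 ttttttttttttttttttttttttttttttttttg........ooooooooo.....oYWWWWWWWWWWWggooooo.........Ygttttttt
350 ttttttttttttttttttttttttttttttttttttgY........oooo....ogWWWWWWWWWWgg.oooo..........Ygtttttttttt
355 ttttttttttttttttttttttttttttttttttttttgg........oooooo.ggggWWWWggooooo..........Ygttttttttttttt
360 tttttttttttttttttttttttttttttttttttttttttg.........oooo.ggggggooooo..........Ygtttttttttttttttt
365 tttttttttttttttttttttttttttttttttttttttttttgY........oooo..oooo...........ggttttttttttttttttttt
370 ttttttttttttttttttttttttttttttttttttttttttttttg........ooooo..........Yggtttttttttttttttttttttt
375 ttttttttttttttttttttttttttttttttttttttttttttttttgY.................Ygtttttttttttttttttttttttttt
```

```bash
python3 -c "
from station import manip
print(manip.sign_off())"
```

```text
the job is handed in; nothing more can be done
None
```

The job is handed in at about 23 s of the 72 s: camera and force readings show the bin docked square, the tubes in it, the tray back on its level stop and the pedal up; the third tube is mostly hidden in both views, so its place is inferred, and the sign-off returned no verdict.

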